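# Screen the oversize fittings out of a tray of valve balls

## Robot

A 6-joint arm with a two-finger parallel gripper is mounted at the origin on the work surface. World frame = base frame: x ahead of the robot, y to its left, z up, the work surface at z = 0. Lengths are in m, angles in rad, forces in N, time in s.
With the tool pointing down it reaches from about 0.2 to 0.875 m from the base axis. Payload 3.4 kg.
Tool frame: the origin (TCP) lies on the centre line of the jaws, within the pads' length; the fingertips stand 11 mm ahead of it and the grasp point (between the pads) lies 8 mm behind it; z points along the fingers, y is the direction in which the jaws open and shut (so a half turn about z gives the same grasp; the last joint's range is limited). The gripper opens to 94 mm and grips with 3 to 60 N. Pads are 16 mm wide; open, the fingers measure 119 mm over their backs; the gripper's body (75 mm by 177 mm) begins 78 mm behind the grasp point.
Start: joints at [-1.348, 0.276, 1.505, -0, 1.361, -0.121], TCP at [0.194, -0.541, 0.216] pointing down, gripper open.
Joint ranges: [-2.89, 2.89], [-0.75, 2.08], [0.22, 2.7], [-1.18, 4.32], [0.11, 2.71], [-2.7, 2.7]. Speed limits (rad/s): [2.57, 2.57, 3.14, 3.14, 3.14, 3.14].

## Interface

Orientations are given as a rotation vector (axis times angle).
In Python, from station import * gives the robot as it stands. The module is installed in compiled form; this text tells all that it offers.
- The arm moves only by the tool arm_command, never from a script. Its argument "series" is text: rows parted by semicolons, each of 4 numbers parted by spaces: the shift along the tool's x, y, z in mm, then the turn about the tool's z in rad. A call has 1 to 20 rows; each row is the pose to reach, as a shift and turn from the pose commanded when the call began, along the tool's axes at that moment; what a row does not reach only later rows make up. A row lasts 1/12 s, in which the tool goes at most 41.7 mm and 7.16 degrees, less where a joint would pass 70% of its speed; a pose out of reach is approached as far as the arm can. A call with a gripper value outside its range is refused whole. "grip" is the finger opening in mm, from 0 to 94, set as the call begins (left out, the last holds). The fingers move at their own pace and stop on an object; the grip force is fixed at half the most. Time passes only in rows, so rows that repeat a pose let the fingers close. It gives the time, the measured TCP pose, the force and the opening at its end, in the units of the state.
- sense(): the state, without advancing time (a new reading comes with each control period).
- get_image(name): name is "scene" or "top" or "wrist"; returns a dict with "color" (400x640x3 uint8, red, green, blue), "K" (3x3 intrinsics, pixels), "R" (3x3) and "t" (3): a world point X has camera coordinates R X + t; the wrist camera has in their place "hand_eye" (4x4, takes a point from camera to tool coordinates, whose origin is the TCP and whose axes are the flange's). Camera axes: x right, y down, z forward; pixel columns grow to the right and rows downward; lengths in m; the calibration is good to about 2 mm. A picture is of the moment at which its call begins: read the wrist's pose just before it. There is no depth.
- hand_in(): hands the job in, once; it reports no verdict.
Trained networks look in the newest picture that a camera, given by its name, has taken for a name from the list of things; names that differ only in an ending like _2 or _b are one class to them, and where a whole thing is asked for, a point or a joint stands for the part that bears it (a point fixed in the world has none). Each returns a list of dicts, best first, with "conf" (0 to 1); they miss things now and then, are a little off and sometimes report something else, mostly with a low value. They report only what shows in the picture. A call takes as long as a camera call. They do not tell look-alikes from the thing itself.
- spot_in(camera, query): "extent" ([left, top, right, bottom] in pixels, round what is visible of it).
The state is a dict: "clock": time; "qpos": joint angles; "joint_velocities": joint speeds; "tau": joint torques, N m; "tcp_pos": TCP position; "ee_rot": TCP orientation; "contact_force": force on the tool from outside, world axes, zero at the start; "wrist_torque": the same for the moment, N m; "gripper_width": finger opening in m.
Only numpy, scipy, OpenCV 4.12 (cv2) and the standard library are available. Lean on these libraries where they do the work, as an engineer would, in place of code of your own. Each camera call takes 0.05 s, during which the arm holds its last target. There are 200 camera calls.

## Task

Push the catch drawer under the sorting grate fully home, then lift the tipping tray right up by its bar handle so that everything slides out onto the grate and the balls drop through into the drawer, and lower the tray back down. Pick the two oversize fittings off the grate and set each one down (do not drop it) in the shallow steel dish; leave the drawer shut and the other things on the bench where they are.

Things in the scene. Friction and masses are not known exactly. Their poses are not given: they have to be found in the camera images.
- screen: Sorting screen unit, grey steel, fixed; 184 x 184 mm outside. Origin: on the bench under the grate's centre; z up; x points from the drawer front to the unit's back, y from the grate to the tipping tray. Walls 12 mm thick; heights over the bench: both x sides 90 mm, -y wall 118 mm, +y wall (under the tray's lip) 98 mm. Two legs stand under the tray.
- grate (a point): Centre of the grate at the level of its bar tops, 74 mm over the bench; axes as the screen unit. Opening 160 x 160 mm; five 8 mm round steel bars along x with 20 mm gaps. The x-side rims stand 16 mm over the bars.
- drawer (a joint): Catch drawer under the grate: metres open, 0 = fully home. Slides out along the screen's -x, begins 25 to 50 mm open; friction about 2 N, stays where left. It has no latch.
- drawer_front (a point): Middle of the drawer's outer front face (white panel 180 mm wide along the screen's y, from 8 to 58 mm above the bench); moves with the drawer. Push along the screen's +x.
- drawer_in (a point): Centre of the drawer's inner floor, 166 x 160 mm inside, walls 41 mm over the floor; moves with the drawer; axes as the screen unit.
- tray (a joint): Tipping tray: angle in rad, 0 = down, grows as its handle end is lifted, stop at 1.3. Hinge line parallel to the screen's x; open at the lip by the hinge, towards the grate. Falls back when let go; lifting takes about 3 N. When down its floor slopes 10 degrees away from the grate; inside 122 x 122 mm, walls 34 mm.
- tray_hinge (a point): Middle of the tray's hinge line (86 mm along the screen's +y from the grate centre, 105 mm above the bench).
- tray_handle (a point): Middle of the tray's handle: a round bar 10 mm thick parallel to the hinge line, 92 mm free between brackets, 33 mm clear of the tray's back wall. Moves with the tray; when down it lies 166 mm from the hinge along the screen's +y and 1 mm above it. The bar may turn in the fingers.
- dish_in (a point): Centre of the inner floor of the shallow square steel dish for oversize parts (fixed): 130 x 130 mm outside, walls 4 mm thick, 16 mm high over the bench, floor 4 mm over the bench; its x and y lie along its sides.
- union_mid (a point): Oversize part: steel hexagonal pipe union, 40 mm long along its z; the hexagon (middle 26 mm of the length) is 30 mm across flats, a pair of flats facing its +-x and the others 60 degrees apart about z; round ends 25 mm across, 7 mm long. 0.14 kg (about). Starts standing in the tray. Point: its centre.
- block_mid (a point): Oversize part: steel square manifold block 32 x 32 mm (x, y), 36 mm long (z), about 0.2 kg. Starts standing in the tray. Point: its centre.
- ball1_center (a point): Steel valve ball, 14 mm, 12 g; starts at the back of the tray; a fitting lying at the lip may hold one back. Point: its centre.
- ball2_center (a point): Steel valve ball, 14 mm, 12 g; starts at the back of the tray; a fitting lying at the lip may hold one back. Point: its centre.
- ball3_center (a point): Steel valve ball, 14 mm, 12 g; starts at the back of the tray; a fitting lying at the lip may hold one back. Point: its centre.
- ball4_center (a point): Steel valve ball, 14 mm, 12 g; starts at the back of the tray; a fitting lying at the lip may hold one back. Point: its centre.
- ball5_center (a point): Steel valve ball, 14 mm, 12 g; starts at the back of the tray; a fitting lying at the lip may hold one back. Point: its centre.
- meter: Bystander, leave alone: hand-held meter, grey box 120 x 76 x 34 mm (long side along its x). Origin at the centre of its underside.
- canister: Bystander, leave alone: upright white canister, 62 mm across, 120 mm tall. Origin at the centre of its underside.
- tape: Bystander, leave alone: pale roll of tape lying flat, 64 mm across, 19 mm high. Origin at the centre of its underside.
- wrench: Bystander, leave alone: steel wrench, lying. Origin at the centre of its underside.
Not all that is in view belongs to the job. What is shaped like the part that bears union_mid but turquoise is not meant. Leave any turquoise look-alike of the part that bears block_mid alone.

How it is judged:
On the way, in this order (a step that is already met when the one before it is completed fails the run):
1. the catch drawer is fully home with the tray still down (value of joint drawer below 0.006 m and value of joint tray below 0.15 rad), for 0.2 s.
2. the tray is tipped up with the drawer home, the two fittings lie on the grate and every ball has left the tray (value of joint tray above 0.95 rad and value of joint drawer below 0.006 m and x of union_mid in the frame of grate between -0.088 and 0.088 m and y of union_mid in the frame of grate between -0.088 and 0.088 m and z of union_mid in the frame of grate between 0.005 and 0.08 m and x of block_mid in the frame of grate between -0.088 and 0.088 m and y of block_mid in the frame of grate between -0.088 and 0.088 m and z of block_mid in the frame of grate between 0.005 and 0.08 m and x of ball1_center in the frame of grate between -0.088 and 0.088 m and y of ball1_center in the frame of grate between -0.088 and 0.088 m and x of ball2_center in the frame of grate between -0.088 and 0.088 m and y of ball2_center in the frame of grate between -0.088 and 0.088 m and x of ball3_center in the frame of grate between -0.088 and 0.088 m and y of ball3_center in the frame of grate between -0.088 and 0.088 m and x of ball4_center in the frame of grate between -0.088 and 0.088 m and y of ball4_center in the frame of grate between -0.088 and 0.088 m and x of ball5_center in the frame of grate between -0.088 and 0.088 m and y of ball5_center in the frame of grate between -0.088 and 0.088 m), for 0.1 s.
At the end, for the whole second after the job is handed in: Both fittings lie at rest inside the dish (centres within 60 mm of its middle along each side and less than 30 mm over its floor), all five balls are in the drawer, the drawer is home (within 6 mm) and the tray is down (within 0.06 rad) (x of union_mid in the frame of dish_in between -0.06 and 0.06 m and y of union_mid in the frame of dish_in between -0.06 and 0.06 m and z of each of union_mid, block_mid in the frame of dish_in below 0.03 m and x of block_mid in the frame of dish_in between -0.06 and 0.06 m and y of block_mid in the frame of dish_in between -0.06 and 0.06 m and x of ball1_center in the frame of drawer_in between -0.084 and 0.084 m and y of ball1_center in the frame of drawer_in between -0.082 and 0.082 m and z of ball1_center in the frame of drawer_in between 0 and 0.03 m and x of ball2_center in the frame of drawer_in between -0.084 and 0.084 m and y of ball2_center in the frame of drawer_in between -0.082 and 0.082 m and z of ball2_center in the frame of drawer_in between 0 and 0.03 m and x of ball3_center in the frame of drawer_in between -0.084 and 0.084 m and y of ball3_center in the frame of drawer_in between -0.082 and 0.082 m and z of ball3_center in the frame of drawer_in between 0 and 0.03 m and x of ball4_center in the frame of drawer_in between -0.084 and 0.084 m and y of ball4_center in the frame of drawer_in between -0.082 and 0.082 m and z of ball4_center in the frame of drawer_in between 0 and 0.03 m and x of ball5_center in the frame of drawer_in between -0.084 and 0.084 m and y of ball5_center in the frame of drawer_in between -0.082 and 0.082 m and z of ball5_center in the frame of drawer_in between 0 and 0.03 m and linear speed of each of union, block below 0.02 m/s and value of joint drawer below 0.006 m and value of joint tray below 0.06 rad); the robot touches nothing.
It fails at once if a bystander is shifted by more than 30 mm (distance of any of meter, canister, tape, wrench from where it was at the start of the episode above 0.03 m).
It fails at once if a fitting is dropped into the dish (faster than 0.9 m/s close over the dish) ((linear speed of union above 0.9 m/s and horizontal distance between union_mid and dish_in below 0.07 m and z of union_mid in the frame of dish_in below 0.06 m) or (linear speed of block above 0.9 m/s and horizontal distance between block_mid and dish_in below 0.07 m and z of block_mid in the frame of dish_in below 0.06 m)).
It also fails if it takes over 72 s, if anything falls off the work surface, if the arm or the gripper's body presses on something with over 40 N, if the wrist force passes 120 N, or if a joint passes its speed limit or range.

## Working session

There is one attempt and no reset: what is moved stays moved. The work goes in short steps, Python scripts to look and compute and a tool call to move; the robot and the scene stay as the last step left them, time stands still between calls to the robot, and variables do not carry over. Pictures are saved under pics/ and viewed, about 8 in all and at most 12, crops included, and the job is handed in when it is done.

Besides the shell and the picture viewer there is one more tool, called as a command line: name --argument value ..., lists and objects as JSON in quotes. arm_command: Moves the arm, as the interface text tells. Its arguments: {"type":"object","properties":{"series":{"type":"string"},"grip":{"type":"number"}},"required":["series"]}

```bash
mkdir -p pics; python3 - <<'E'
from station import *
import cv2,numpy as np
s=sense();print({k:np.round(v,3).tolist() for k,v in s.items()})
for n in("top","scene"):
    im=get_image(n);cv2.imwrite(f"pics/{n}0.png",im["color"][:,:,::-1])
    print(n,im["K"].tolist(),np.round(im["R"],4).tolist(),np.round(im["t"],4).tolist())
    for q in("screen","drawer_front","tray_handle","dish_in","union_mid","block_mid","canister","meter","tape","wrench"):
        try: print(q,[(np.round(d["extent"]).tolist(),round(d["conf"],2)) for d in spot_in(n,q)[:3]])
        except Exception as e: print(q,e)
w=get_image("wrist");print(w["K"].tolist(),np.round(w["hand_eye"],4).tolist())
E
```

```text
{'clock': 0.0, 'qpos': [-1.348, 0.277, 1.506, -0.0, 1.361, -0.121], 'joint_velocities': [-0.001, -0.0, -0.001, -0.002, -0.001, 0.001], 'tau': [0.001, -40.458, -23.723, 0.07, 0.034, -0.0], 'tcp_pos': [0.194, -0.541, 0.216], 'ee_rot': [-3.094, -0.537, 0.0], 'contact_force': [-0.191, 0.173, 0.507], 'wrist_torque': [-0.014, 0.005, -0.029], 'gripper_width': 0.093}
top [[409.32615677772577, 0.0, 316.7599584710971], [0.0, 409.32615677772577, 197.9380441619864], [0.0, 0.0, 1.0]] [[0.0143, -0.9999, 0.0085], [-0.9838, -0.0156, -0.1787], [0.1788, -0.0058, -0.9839]] [0.0121, 0.55, 0.8648]
screen [([195.0, 154.0, 367.0, 262.0], 0.82), ([230.0, 244.0, 260.0, 272.0], 0.27)]
drawer_front [([281.0, 177.0, 360.0, 264.0], 0.67)]
tray_handle []
dish_in [([127.0, 210.0, 195.0, 271.0], 0.9)]
union_mid [([246.0, 205.0, 262.0, 219.0], 0.57), ([293.0, 281.0, 307.0, 299.0], 0.49), ([192.0, 154.0, 366.0, 263.0], 0.17)]
block_mid [([242.0, 177.0, 264.0, 201.0], 0.87), ([177.0, 161.0, 202.0, 175.0], 0.49)]
canister [([197.0, 152.0, 368.0, 261.0], 0.61), ([228.0, 135.0, 263.0, 168.0], 0.56)]
meter [([443.0, 194.0
[... 505 characters left out ...]
8.0, 207.0], 0.97)]
dish_in [([378.0, 172.0, 422.0, 200.0], 0.84)]
union_mid [([337.0, 172.0, 350.0, 187.0], 0.59), ([277.0, 187.0, 286.0, 196.0], 0.4), ([251.0, 201.0, 336.0, 236.0], 0.24)]
block_mid [([406.0, 206.0, 425.0, 225.0], 0.55)]
canister [([373.0, 194.0, 401.0, 252.0], 0.6), ([248.0, 165.0, 398.0, 277.0], 0.4)]
meter [([150.0, 251.0, 189.0, 302.0], 0.77)]
tape []
wrench [([195.0, 306.0, 252.0, 379.0], 0.98), ([317.0, 167.0, 398.0, 207.0], 0.16)]
[[343.08453598980236, 0.0, 319.5495792224225], [0.0, 343.08453598980236, 202.21277650130284], [0.0, 0.0, 1.0]] [[-0.0002, -0.9596, -0.2815, 0.0829], [1.0, -0.0006, 0.0014, 0.0007], [-0.0015, -0.2815, 0.9596, -0.1679], [0.0, 0.0, 0.0, 1.0]]
```

```bash
python3 - <<'E'
import cv2
a=cv2.imread("pics/top0.png")[120:310,110:380]
cv2.imwrite("pics/a.png",cv2.resize(a,None,fx=2.95,fy=2.95,interpolation=cv2.INTER_CUBIC))
a=cv2.imread("pics/scene0.png")[140:330,220:450]
cv2.imwrite("pics/b.png",cv2.resize(a,None,fx=3,fy=3,interpolation=cv2.INTER_CUBIC))
E
```

```text
(no output)
```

View pics/a.png

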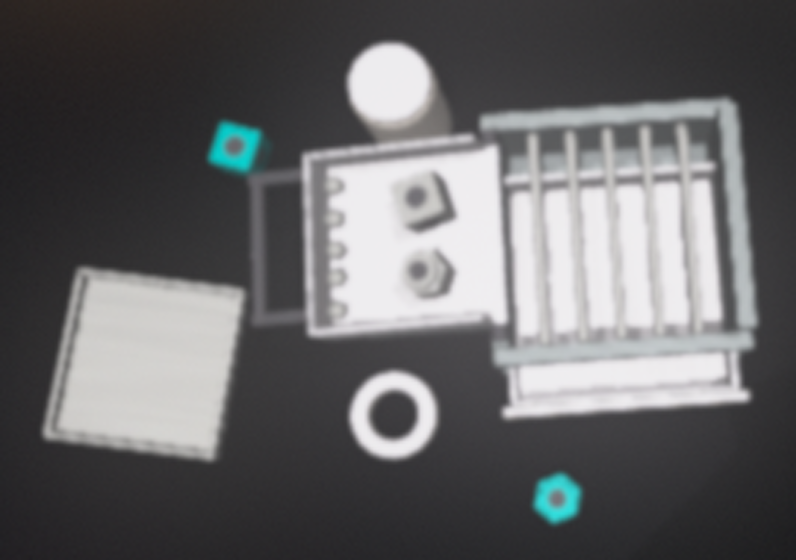

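View pics/b.png

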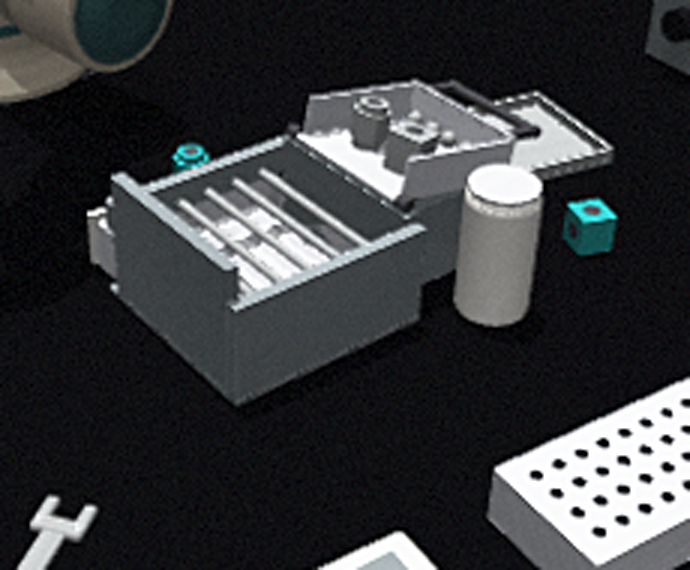

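The top view (crop scale 2.95, offset 110,120) shows the drawer open towards the robot. The tray holds the grey block (~252,188) and grey union (~255,213), with five balls at its back. The turquoise look-alikes lie outside at about (189,170) and (299,288), so the grey pair in the tray is the one meant. The dish is at (160,243) and the canister is close behind the tray.

```bash
cat > h.py <<'E'
import numpy as np, cv2
from scipy.spatial.transform import Rotation as Ro
from scipy.optimize import least_squares
TOP=dict(K=np.array([[409.326,0,316.76],[0,409.326,197.938],[0,0,1]]),R=np.array([[0.0143,-0.9999,0.0085],[-0.9838,-0.0156,-0.1787],[0.1788,-0.0058,-0.9839]]),t=np.array([0.0121,0.55,0.8648]))
def proj(X,c=TOP):
    p=(np.atleast_2d(X)@c["R"].T+c["t"])@c["K"].T; return p[:,:2]/p[:,2:]
def unproj(u,z,c=TOP):
    d=c["R"].T@np.linalg.solve(c["K"],[u[0],u[1],1.]); o=-c["R"].T@c["t"]
    return o+d*(z-o[2])/d[2]
def T(p,L):  # pose (x,y,yaw), local points -> world
    c,s=np.cos(p[2]),np.sin(p[2]); L=np.atleast_2d(L)
    return np.c_[p[0]+c*L[:,0]-s*L[:,1],p[1]+s*L[:,0]+c*L[:,1],L[:,2]]
def fit(L,uv,p0):
    r=least_squares(lambda p:(proj(T(p,L))-uv).ravel(),p0,loss="soft_l1"); return r.x,r.fun.reshape(-1,2)
def move(s,xyz,yaw):
    """tool shift (mm) and turn from the state's pose to a world target with tool-x at world yaw (tool down)"""
    M=Ro.from_rotvec(s["ee_rot"]).as_matrix(); d=M.T@(np.array(xyz)-s["tcp_pos"])*1000
    cur=np.arctan2(M[1,0],M[0,0]); a=(yaw-cur+np.pi/2)%np.pi-np.pi/2
    return np.round(d,1),round(-a,3)
E
python3 - <<'E'
from h import *
c=lambda P:np.array(P)/2.95+[110,120]
L=np.array([[92,92,90],[92,-92,118],[-92,-92,118],[-92,92,90],[50,252,106],[-50,252,106]])/1e3
uv=c([[482,117],[733,99],[756,325],[494,363],[253,175],[259,323]])
p,f=fit(L,uv,[.5,-.1,0]);print("screen",p,np.round(f,1).tolist())
D=np.array([[65,65,16],[65,-65,16],[-65,-65,16],[-65,65,16]])/1e3
d,f=fit(D,c([[80,267],[245,290],[215,461],[43,438]]),[.4,.3,-.1]);print("dish",d,np.round(f,1).tolist())
for q in c([[503,415],[749,399],[626,407]]):
    w=unproj(q,.058);R=np.array([[np.cos(p[2]),np.sin(p[2])],[-np.sin(p[2]),np.cos(p[2])]]);print("front",w,R@(w[:2]-p[:2]))
from station import sense
s=sense()
X=lambda x,y,z:T(p,[[x,y,z]])[0]
print(X(-.18,0,.12),move(s,X(-.18,0,.12),p[2]),X(0,.252,.106),X(.0,0,0))
print("canister",unproj(c([[390,83]])[0],.12),"tape",unproj(c([[393,413]])[0],.019))
E
```

```text
screen [0.54355771 0.01815125 0.08596919] [[-0.8, -1.0], [-0.1, -4.3], [0.3, 6.1], [-0.3, 0.6], [1.1, 1.7], [-0.0, -1.2]]
dish [ 0.44638161  0.37480915 -0.11584276] [[0.0, 0.7], [0.0, 0.2], [-0.5, -0.4], [0.5, -0.3]]
front [0.4098344  0.09645152 0.058     ] [-0.12650634  0.08949303]
front [ 0.42402965 -0.08316001  0.058     ] [-0.12778556 -0.09067403]
front [0.41691762 0.00682801 0.058     ] [-0.12714465 -0.00040768]
[0.36422246 0.00269585 0.12      ] (array([ 343.8, -454.8,   96.4]), np.float64(0.258)) [0.52192015 0.26922059 0.106     ] [0.54355771 0.01815125 0.        ]
canister [0.64084266 0.17901809 0.12      ] tape [0.41115342 0.18320616 0.019     ]
```

```bash
python3 - <<'E'
from h import *
print(unproj((300,290),.03),unproj((465,223),.034),unproj((189,170),.036))
E
```

```text
[0.34766632 0.05407333 0.03      ] [ 0.50046352 -0.31465137  0.034     ] [0.61258341 0.31371508 0.036     ]
```

arm_command --series "35 -45 0 0.1;70 -90 0 0.2;105 -135 0 0.258;140 -180 0 0.258;172 -215 10 0.258;200 -255 25 0.258;225 -290 40 0.258;250 -325 55 0.258;275 -360 70 0.258;300 -395 80 0.258;325 -430 90 0.258;343 -455 96 0.258;343 -455 96 0.258;343 -455 96 0.258" --grip 0

```text
clock: 2.32
tcp_pos: [0.3636, 0.0046, 0.1204]
ee_rot: [3.138, 0.135, 0.002]
contact_force: [1.0, 0.3, 0.7]
gripper_width: 0.004
```

arm_command --series "5 20 0 0;10 20 35 0;12 20 70 0;12 20 75 0;25 20 75 0;35 20 75 0;45 20 75 0;52 20 75 0;58 20 75 0;62 20 75 0;65 20 75 0;65 20 75 0"

```text
clock: 3.32
tcp_pos: [0.431, -0.0119, 0.0458]
ee_rot: [3.138, 0.134, 0.003]
contact_force: [0.9, -0.2, 0.7]
gripper_width: 0.0001
```

```bash
python3 - <<'E'
from station import *
import cv2
from h import *
im=get_image("top");cv2.imwrite("pics/t1.png",im["color"][:,:,::-1])
print(sense()["tcp_pos"],sense()["contact_force"],[(d["extent"],d["conf"]) for d in spot_in("top","drawer_front")])
E
```

```text
[ 0.43064371 -0.01180865  0.04570692] [-0.93048107 -0.32631239 -0.76641556] [([279.8, 164.5, 353.8, 252.7], 0.74)]
```

arm_command --series "3 0 0 0;6 0 0 0;9 0 0 0;10 0 0 0;10 0 0 0"

```text
clock: 3.83
tcp_pos: [0.4403, -0.0108, 0.0454]
ee_rot: [-3.139, -0.135, -0.001]
contact_force: [-0.5, 0.2, 0.3]
gripper_width: 0.0006
```

arm_command --series "2 0 0 0;4 0 0 0;5 0 0 0;5 0 0 0"

```text
clock: 4.17
tcp_pos: [0.4415, -0.0105, 0.045]
ee_rot: [3.139, 0.136, -0.011]
contact_force: [-6.6, -2.0, 5.3]
gripper_width: 0.0007
```

arm_command --series "3 0 0 0;3 0 0 0;3 0 0 0;3 0 0 0"

```text
clock: 4.5
tcp_pos: [0.4415, -0.0103, 0.0447]
ee_rot: [-3.138, -0.137, 0.02]
contact_force: [-11.3, -2.6, 8.6]
gripper_width: 0.0004
```

```bash
python3 - <<'E'
from station import *
from h import *
p=[0.54356,0.01815,0.08597]
im=get_image("top");cv2.imwrite("pics/t2.png",cv2.resize(im["color"][120:310,110:380,::-1],None,fx=2.95,fy=2.95,interpolation=cv2.INTER_CUBIC))
s=sense();print(s["contact_force"])
for P,z in(((-.11,-.02),.045),((-.18,0),.046),((-.15,-.02),.25),((0,.20),.25)):
    w=T(p,[[*P,z]])[0];print(w,move(s,w,p[2]))
E
```

```text
[-11.54638741  -2.54275998   8.50546265]
[ 0.43568353 -0.01122119  0.045     ] (array([-5.9,  0.4, -0.2]), np.float64(0.001))
[0.36422477 0.00269445 0.046     ] (array([-75.9, -19.7,  -0.3]), np.float64(0.001))
[ 0.39583125 -0.01465576  0.25      ] (array([-4.840e+01,  2.000e-01, -2.047e+02]), np.float64(0.001))
[0.52638717 0.21741137 0.25      ] (array([ 101.9, -219.6, -206.4]), np.float64(0.001))
```

View pics/t2.png

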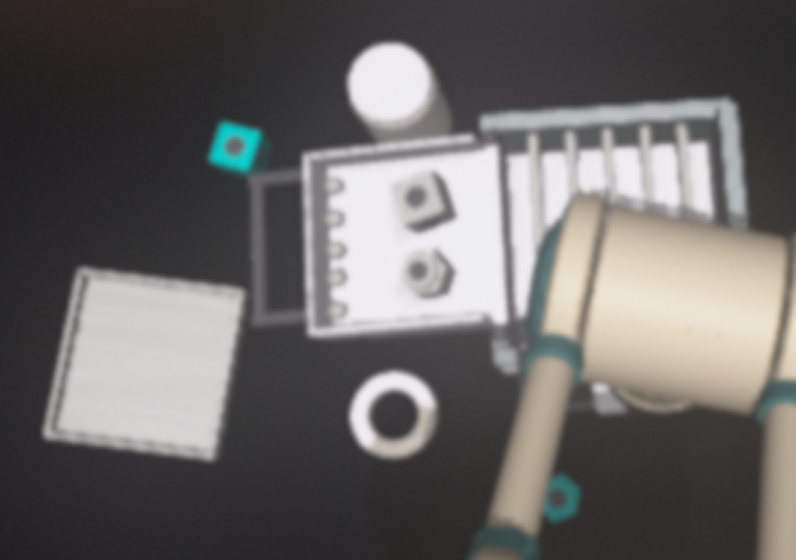

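The picture shows the drawer's back edge moved up under the grate and the front flush with the unit. The contact force rises with no further travel, so the drawer is home.

arm_command --series "-20 0 0 0;-40 0 0 0;-40 0 -40 0;-40 0 -80 0;-40 0 -120 0;-35 0 -160 0;-20 -30 -180 0;0 -60 -180 0;20 -90 -180 0;40 -125 -180 0;60 -160 -180 0;75 -195 -180 0;90 -230 -180 0;97 -265 -180 0;97 -271 -180 0;97 -271 -180 0;97 -271 -180 0" --grip 30

```text
clock: 5.97
tcp_pos: [0.5211, 0.2678, 0.2251]
ee_rot: [3.137, 0.136, -0.0]
contact_force: [-0.7, -0.8, 0.1]
gripper_width: 0.0301
```

```bash
cat >> h.py <<'E'
def wcam(s,w):
    M=np.eye(4);M[:3,:3]=Ro.from_rotvec(s["ee_rot"]).as_matrix();M[:3,3]=s["tcp_pos"]
    G=np.linalg.inv(M@w["hand_eye"]);return dict(K=w["K"],R=G[:3,:3],t=G[:3,3])
P=np.array([0.54356,0.01815,0.08597]); DISH=np.array([0.44638,0.37481,-0.11584])
E
python3 - <<'E'
from station import *
from h import *
s=sense();print(s["tcp_pos"],s["contact_force"],s["gripper_width"])
w=get_image("wrist");c=wcam(s,w)
im=w["color"][:,:,::-1].copy()
for x in(-.046,0,.046):
    u=proj(T(P,[[x,.252,.106]]),c)[0];print(u)
    cv2.circle(im,(int(u[0]),int(u[1])),4,(0,0,255),1)
cv2.imwrite("pics/w1.png",im)
E
```

```text
[0.52111518 0.26780854 0.2251096 ] [-0.67973864 -0.81059759  0.10248639] 0.030143219674008483
[316.88753441 248.75668158]
[316.80800277 200.04259957]
[316.72126385 146.91396792]
```

View pics/w1.png

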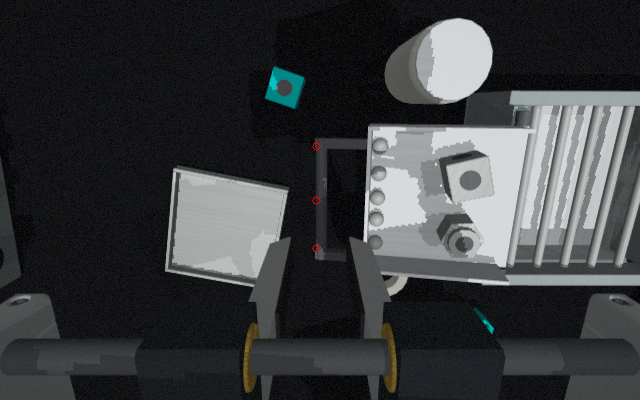

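The bar shows at column ~322 (rows 143–255), about 5 px right of my prediction. That puts it roughly 4 mm nearer the tray.

arm_command --series "1 4 30 0;1 4 60 0;1 4 90 0;1 4 115 0;1 4 126 0;1 4 126 0"

```text
clock: 6.52
tcp_pos: [0.5207, 0.2619, 0.0972]
ee_rot: [3.137, 0.132, -0.008]
contact_force: [-0.2, -0.3, -0.3]
gripper_width: 0.0299
```

arm_command --series "0 0 0 0;0 0 0 0;0 0 0 0;0 0 0 0" --grip 4

```text
clock: 6.85
tcp_pos: [0.5238, 0.2667, 0.1014]
ee_rot: [-3.133, -0.132, -0.006]
contact_force: [-0.6, 4.8, 0.8]
gripper_width: 0.0086
```

arm_command --series "0 -2 -8 0;0 -1 -17 0;0 0 -25 0;0 1 -33 0;0 3 -41 0;0 5 -49 0;0 8 -57 0;0 11 -65 0;0 15 -72 0;0 18 -80 0;0 22 -87 0;0 27 -94 0;0 32 -100 0;0 37 -107 0;0 43 -113 0;0 48 -119 0;0 54 -125 0;0 61 -130 0;0 67 -135 0;0 67 -135 0"

```text
clock: 8.52
tcp_pos: [0.5295, 0.1991, 0.2382]
ee_rot: [-3.134, -0.133, -0.009]
contact_force: [2.5, 6.7, 5.1]
gripper_width: 0.009
```

```bash
python3 - <<'E'
from station import *
from h import *
s=sense();g=s["tcp_pos"]+[0,0,.008]
c,n=np.cos(P[2]),np.sin(P[2]);d=g[:2]-P[:2];y=-n*d[0]+c*d[1]
print(g,"local y",y,"theta",np.arctan2(g[2]-.105,y-.086),"rad",np.hypot(g[2]-.105,y-.086),s["contact_force"],s["gripper_width"])
im=get_image("top")["color"];cv2.imwrite("pics/t3.png",cv2.resize(im[120:310,110:380,::-1],None,fx=2.95,fy=2.95,interpolation=cv2.INTER_CUBIC))
for n in("top","scene"):
  for q in("union_mid","block_mid","ball1_center"): print(n,q,[(np.round(d["extent"]).tolist(),round(d["conf"],2)) for d in spot_in(n,q)])
E
```

```text
[0.52947584 0.19906237 0.24615289] local y 0.1814535569175048 theta 0.9761936867949659 rad 0.17039811978865604 [2.4693542  6.66556514 5.09192688] 0.009049325436525629
top union_mid [([299.0, 203.0, 318.0, 216.0], 0.86), ([292.0, 280.0, 308.0, 296.0], 0.58)]
top block_mid [([288.0, 174.0, 306.0, 193.0], 0.88)]
top ball1_center []
scene union_mid [([337.0, 172.0, 350.0, 187.0], 0.59), ([277.0, 187.0, 286.0, 196.0], 0.4), ([251.0, 201.0, 336.0, 236.0], 0.24)]
scene block_mid [([406.0, 206.0, 425.0, 225.0], 0.55)]
scene ball1_center []
```

arm_command --series "0 7 -5 0;0 14 -10 0;0 21 -14 0;0 28 -17 0;0 35 -20 0;0 42 -22 0;0 42 -22 0;0 42 -22 0;0 42 -22 0"

```text
clock: 9.62
tcp_pos: [0.5326, 0.1575, 0.2602]
ee_rot: [-3.134, -0.135, -0.009]
contact_force: [1.2, 5.3, 9.7]
gripper_width: 0.0092
```

```bash
python3 - <<'E'
from station import *
from h import *
s=sense();g=s["tcp_pos"]+[0,0,.008]
c,n=np.cos(P[2]),np.sin(P[2]);d=g[:2]-P[:2];y=-n*d[0]+c*d[1]
print(g,"local y",y,"theta",np.arctan2(g[2]-.105,y-.086),"rad",np.hypot(g[2]-.105,y-.086),s["contact_force"],s["gripper_width"])
a=get_image("top")["color"][140:270,210:390];b=get_image("scene")["color"][110:290,230:420]
a=cv2.resize(a,None,fx=3.2,fy=3.2,interpolation=3)[:416];b=cv2.resize(b,(220,208))
b=get_image("scene")["color"][110:290,230:420];a=cv2.resize(a,(400,289));b=cv2.resize(b,(400,379),interpolation=3)
cv2.imwrite("pics/t4.png",np.vstack([a,np.zeros((0,400,3),a.dtype)])[:,:,::-1] if 0 else np.hstack([cv2.copyMakeBorder(a,0,90,0,0,0),b])[:,:,::-1])
E
```

```text
[0.53264652 0.15746507 0.26815195] local y 0.1397376321759392 theta 1.2526154832695977 rad 0.1717739543325336 [1.16421504 5.27677389 9.7018339 ] 0.00918653088956774
```

View pics/t4.png

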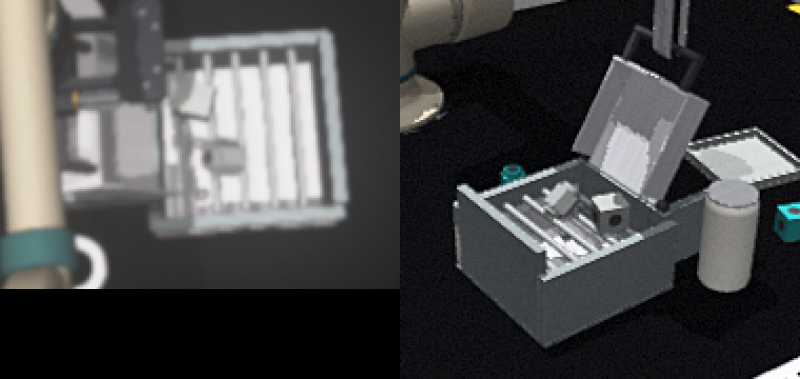

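The scene view shows the tray empty on its visible floor, and both fittings on the grate. A round thing sits at about (205,195) of the left crop, so I'll look closer for balls.

```bash
python3 - <<'E'
from station import *
from h import *
a=get_image("top");b=get_image("scene")
for n in("top","scene"): print(n,[(np.round(d["extent"]).tolist(),round(d["conf"],2)) for d in spot_in(n,"ball1_center")])
a=a["color"][150:250,270:350];b=b["color"][160:230,270:350]
cv2.imwrite("pics/t5.png",np.hstack([cv2.resize(a,(400,500),interpolation=3),cv2.copyMakeBorder(cv2.resize(b,(400,350),interpolation=3),0,150,0,0,0)])[:,:,::-1])
E
```

```text
top [([236.0, 153.0, 368.0, 246.0], 0.64), ([282.0, 166.0, 355.0, 250.0], 0.35)]
scene []
```

View pics/t5.png

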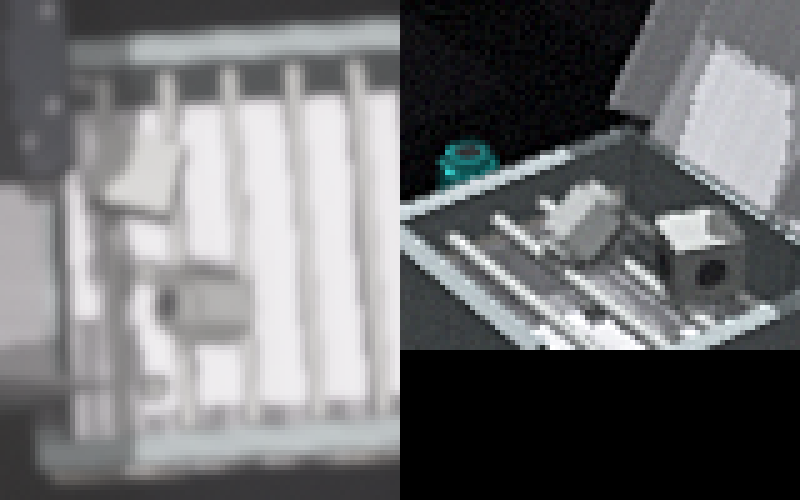

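```bash
python3 - <<'E'
from station import *
from h import *
a=get_image("wrist")["color"]
print([(np.round(d["extent"]).tolist(),round(d["conf"],2)) for d in spot_in("wrist","ball1_center")])
cv2.imwrite("pics/w2.png",a[:,:,::-1])
E
```

```text
[]
```

View pics/w2.png

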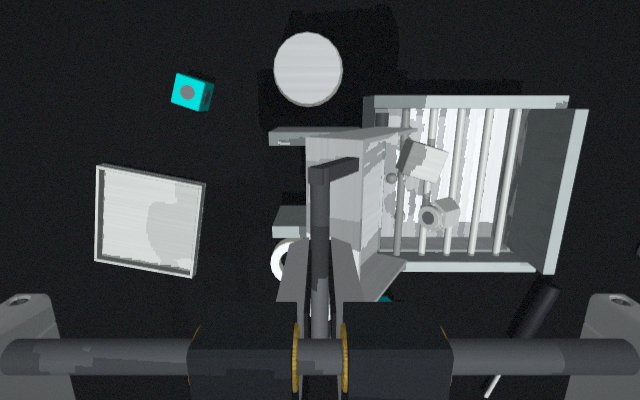

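```bash
python3 - <<'E'
from station import *
from h import *
s=sense();w=get_image("wrist");c=wcam(s,w)
R=np.array([[np.cos(P[2]),np.sin(P[2])],[-np.sin(P[2]),np.cos(P[2])]])
for n,uv in(("ball",(391,178)),("union",(439,214)),("block",(424,160)),("bar1",(401,180))):
  for z in(.02,.06,.081,.1,.12):
    q=unproj(uv,z,c);print(n,z,np.round(R@(q[:2]-P[:2])*1e3,0))
a=w["color"][100:260,340:500];cv2.imwrite("pics/w3.png",cv2.resize(a,(640,600),interpolation=3)[:,:,::-1])
E
```

```text
ball 0.02 [-3. 53.]
ball 0.06 [ 5. 61.]
ball 0.081 [10. 66.]
ball 0.1 [14. 70.]
ball 0.12 [18. 74.]
union 0.02 [-49.  -9.]
union 0.06 [-36.   5.]
union 0.081 [-29.  13.]
union 0.1 [-23.  20.]
union 0.12 [-17.  27.]
block 0.02 [19. 15.]
block 0.06 [25. 27.]
block 0.081 [28. 33.]
block 0.1 [31. 39.]
block 0.12 [34. 45.]
bar1 0.02 [-6. 41.]
bar1 0.06 [ 3. 50.]
bar1 0.081 [ 7. 55.]
bar1 0.1 [12. 60.]
bar1 0.12 [16. 65.]
```

View pics/w3.png

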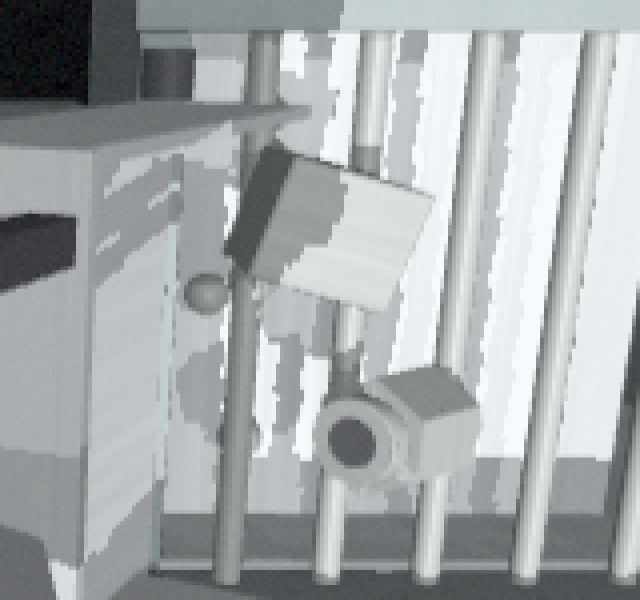

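The ball's apparent size and position put it on the drawer floor at local (-3, 53) mm, and another shows behind bar 1. The tray looks empty, so I lower it along the same arc and check it from above.

arm_command --series "0 -7 2 0;0 -14 5 0;0 -28 12 0;0 -42 22 0;0 -55 32 0;0 -66 44 0;0 -77 57 0;0 -87 70 0;0 -94 85 0;0 -101 100 0;0 -106 116 0;0 -109 132 0;0 -111 145 0;0 -111 153 0;0 -111 157 0;0 -111 158 0;0 -111 158 0"

```text
clock: 11.53
tcp_pos: [0.5232, 0.2667, 0.1002]
ee_rot: [-3.138, -0.135, -0.004]
contact_force: [2.4, 2.4, 4.9]
gripper_width: 0.009
```

arm_command --series "0 0 0 0;0 0 0 0;0 0 -30 0;0 0 -70 0;0 0 -110 0;0 0 -150 0;0 20 -180 0;0 60 -190 0;0 100 -190 0;0 140 -190 0;0 145 -190 0;0 145 -190 0;0 145 -190 0" --grip 30

```text
clock: 12.62
tcp_pos: [0.5338, 0.1218, 0.2879]
ee_rot: [-3.138, -0.133, 0.004]
contact_force: [-0.1, 0.7, -0.4]
gripper_width: 0.0304
```

```bash
python3 - <<'E'
from station import *
from h import *
s=sense();w=get_image("wrist");c=wcam(s,w);print(s["clock"],s["tcp_pos"],s["ee_rot"],s["gripper_width"])
for q in("ball1_center","union_mid","block_mid"): print(q,[(np.round(d["extent"]).tolist(),round(d["conf"],2)) for d in spot_in("wrist",q)])
cv2.imwrite("pics/w4.png",w["color"][:,:,::-1])
E
```

```text
12.6167 [0.53382925 0.12177005 0.28786633] [-3.13823007 -0.1330623   0.00401207] 0.030449923713635706
ball1_center [([594.0, 164.0, 640.0, 259.0], 0.64), ([368.0, 122.0, 379.0, 128.0], 0.45)]
union_mid [([380.0, 187.0, 422.0, 220.0], 0.79), ([341.0, 286.0, 355.0, 312.0], 0.42), ([343.0, 104.0, 485.0, 242.0], 0.24)]
block_mid [([357.0, 133.0, 401.0, 174.0], 0.93), ([149.0, 74.0, 188.0, 109.0], 0.88), ([353.0, 166.0, 362.0, 178.0], 0.37)]
```

View pics/w4.png

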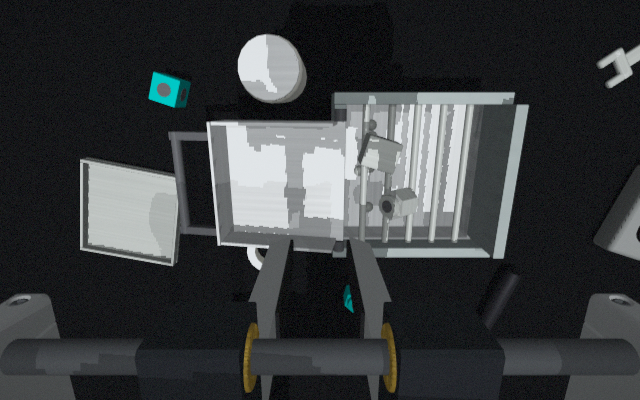

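The tray is empty, and balls show under the grate at (371,125), (359,170) and (368,205). The grey union lies at (401,204) and the grey block at (379,153), both on the grate. The turquoise block (168,90) and turquoise union (348,298) are off the unit. I move over the grate for a closer look.

arm_command --series "0 35 0 0;0 70 20 0;-5 85 35 0;-5 85 35 0;-5 85 35 0" --grip 94

```text
clock: 13.23
tcp_pos: [0.5366, 0.0373, 0.2527]
ee_rot: [-3.138, -0.134, 0.003]
contact_force: [0.4, 0.4, 0.4]
gripper_width: 0.06
```

```bash
python3 - <<'E'
from station import *
from h import *
s=sense();w=get_image("wrist");c=wcam(s,w);np.savez("w5.npz",**c);print(s["clock"],s["tcp_pos"],s["ee_rot"])
for q in("union_mid","block_mid"): print(q,[(np.round(d["extent"]).tolist(),round(d["conf"],2)) for d in spot_in("wrist",q)])
np.save("w5.npy",w["color"])
a=w["color"][60:310,190:450];cv2.imwrite("pics/w5.png",cv2.resize(a,None,fx=2.4,fy=2.4,interpolation=3)[:,:,::-1])
E
```

```text
13.2333 [0.53656436 0.03729364 0.2527454 ] [-3.13770705 -0.13421234  0.00328491]
union_mid [([281.0, 293.0, 308.0, 327.0], 0.86), ([272.0, 133.0, 321.0, 178.0], 0.5), ([544.0, 8.0, 639.0, 84.0], 0.29)]
block_mid [([54.0, 68.0, 107.0, 105.0], 0.7), ([274.0, 135.0, 323.0, 178.0], 0.59)]
```

View pics/w5.png

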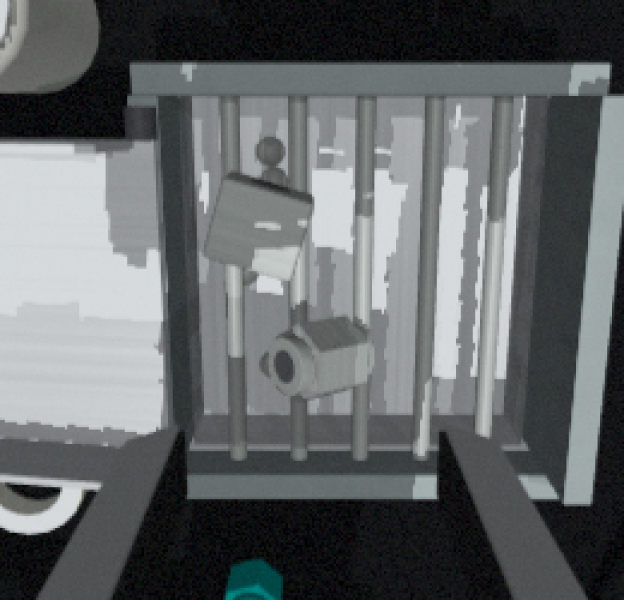

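The grate crop shows the grey block at about (258,228) and the grey union at about (320,358), with four balls visible below the bars. The union may be tilted, since its bore faces the camera. I'll compare both stored views enlarged.

```bash
python3 - <<'E'
from h import *
a=cv2.imread("pics/w4.png")[115:235,340:430];b=np.load("w5.npy")[125:235,265:350,::-1]
A=cv2.resize(a,(390,520),interpolation=3);B=cv2.resize(b,(402,520),interpolation=3)
cv2.imwrite("pics/z.png",np.hstack([A,B]));print(520/120,520/110)
E
```

```text
4.333333333333333 4.7272727272727275
```

View pics/z.png

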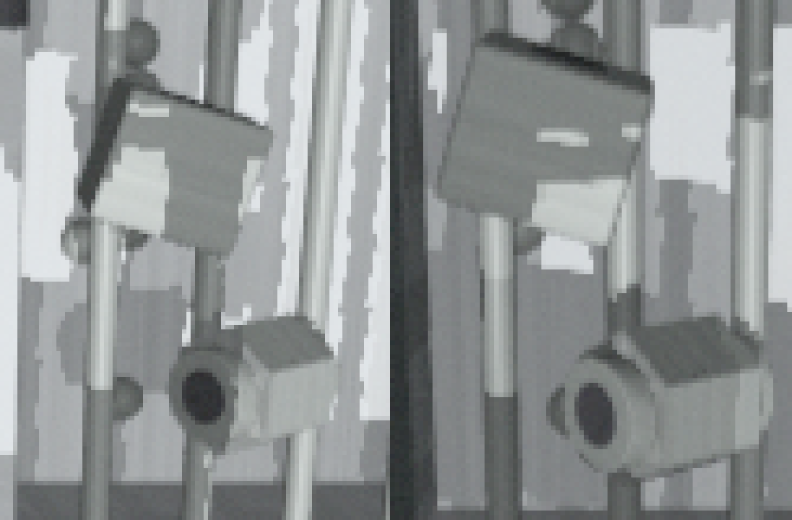

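Five balls can now be counted below the bars: left panel (140,42), (145,80), (78,240), (135,240) and (125,398). The block's top corners and the union's end face are clear in both panels, so I triangulate them.

```bash
python3 - <<'E'
from h import *
from station import *
w=get_image("wrist")
c5=dict(np.load("w5.npz"));c4=wcam(dict(tcp_pos=[0.53382925,0.12177005,0.28786633],ee_rot=[-3.13823007,-0.1330623,0.00401207]),w)
M=lambda c:c["K"]@np.c_[c["R"],c["t"]]
f4=lambda p:np.array(p)/4.3333+[340,115]
f5=lambda p:(np.array(p)-[390,0])/4.7273+[265,125]
R=np.array([[np.cos(P[2]),np.sin(P[2]),0],[-np.sin(P[2]),np.cos(P[2]),0],[0,0,1]])
for n,a,b in(("blkA",(130,82),(487,38)),("blkB",(272,130),(652,90)),("blkC",(232,253),(608,245)),("blkD",(82,212),(437,190)),
 ("uface",(203,398),(598,415)),("uTR",(305,318),(715,318)),("uTL",(245,332),(632,338)),("uRidgeR",(333,362),(757,362)),("uBotR",(333,408),(765,440)),("uBotL",(245,450),(640,478)),("bar1",(97,390),(497,395)),("bar3",(297,500),(750,500))):
    X=cv2.triangulatePoints(M(c4),M(c5),f4(a).reshape(2,1).astype(float),f5(b).reshape(2,1).astype(float)).ravel();X=X[:3]/X[3]
    print(n,np.round(R@(X-[*P[:2],0])*1e3,0),np.round(X,3))
E
```

```text
blkA [49. 51. 94.] [0.588 0.073 0.094]
blkB [ 40.  18. 103.] [0.581 0.04  0.103]
blkC [ 10.  27. 107.] [0.552 0.046 0.107]
blkD [19. 62. 96.] [0.557 0.081 0.096]
uface [-29.  29.  96.] [0.512 0.045 0.096]
uTR [-8.  5. 95.] [0.535 0.022 0.095]
uTL [ -9.  22. 106.] [0.533 0.039 0.106]
uRidgeR [-20.  -4.  90.] [0.524 0.012 0.09 ]
uBotR [-35.  -6.  89.] [0.509 0.009 0.089]
uBotL [-39.  21. 107.] [0.503 0.035 0.107]
bar1 [-34.  53.  70.] [0.506 0.068 0.07 ]
bar3 [-65.  -5.  63.] [0.479 0.007 0.063]
```

arm_command --series "5 -3 0 -0.12;10 -6 0 -0.24;15 -9 0 -0.36;20 -12 0 -0.48;25 -15 0 -0.6;30 -17 0 -0.72;34.5 -17.3 0 -0.84;34.5 -17.3 20 -0.96;34.5 -17.3 45 -1.08;34.5 -17.3 70 -1.2;34.5 -17.3 95 -1.27;34.5 -17.3 105 -1.27;34.5 -17.3 105 -1.27" --grip 52

```text
clock: 14.52
tcp_pos: [0.5686, 0.0577, 0.1465]
ee_rot: [-2.445, -1.968, 0.005]
contact_force: [-0.2, 0.3, 0.4]
gripper_width: 0.052
```

```bash
python3 - <<'E'
from station import *
from h import *
s=sense();print(s["tcp_pos"],s["gripper_width"],s["qpos"][5],s["contact_force"])
print(move(s,[.5695,.0575,.090],np.deg2rad(77.5)))
w=get_image("wrist");c=wcam(s,w)
for q in("block_mid","union_mid"): print(q,[(np.round(d["extent"]).tolist(),round(d["conf"],2)) for d in spot_in("wrist",q)][:3])
print(proj([[.5695,.0575,.1],[.588,.073,.094],[.552,.046,.107],[.519,.027,.1]],c))
cv2.imwrite("pics/w6.png",w["color"][:,:,::-1])
E
```

```text
[0.56857029 0.05771767 0.14648308] 0.051981059123687216 0.1950458147381647 [-0.24787328  0.32475257  0.41813617]
(array([ 0. ,  1.2, 56.5]), np.float64(0.002))
block_mid [([293.0, 189.0, 345.0, 255.0], 0.8)]
union_mid [([63.0, 228.0, 118.0, 271.0], 0.94), ([226.0, 243.0, 285.0, 298.0], 0.86)]
[[319.69783846 229.26002607]
 [341.81430342 199.26897626]
 [297.49467961 254.30479896]
 [258.64098603 283.44962166]]
```

arm_command --series "0 1 20 0;0 1 40 0;0 1 50 0;0 1 55 0;0 1 55 0;0 1 55 0"

```text
clock: 15.17
tcp_pos: [0.5718, 0.0566, 0.0944]
ee_rot: [2.446, 1.969, 0.002]
contact_force: [0.2, -0.6, 0.5]
gripper_width: 0.052
```

arm_command --series "0 0 0 0;0 0 0 0;0 0 0 0;0 0 0 0;0 0 0 0" --grip 20

```text
clock: 15.58
tcp_pos: [0.5705, 0.0568, 0.094]
ee_rot: [-2.447, -1.97, 0.0]
contact_force: [-4.0, 0.2, 3.8]
gripper_width: 0.0317
```

arm_command --series "0 0 -15 0;0 0 -40 0;0 0 -70 0;0 0 -105 0;0 0 -130 0;10 -8 -140 0;30 -22 -140 -0.05;58 -43 -140 -0.1;88 -65 -140 -0.1;118 -87 -140 -0.1;148 -109 -140 -0.1;178 -131 -140 -0.1;208 -153 -140 -0.1;235 -173 -140 -0.1;250 -184 -140 -0.1;255 -188 -140 -0.1;255 -188 -110 -0.1;255 -188 -75 -0.1;255 -188 -40 -0.1;255 -188 -40 -0.1"

```text
clock: 17.25
tcp_pos: [0.4362, 0.3422, 0.126]
ee_rot: [-2.344, -2.088, 0.025]
contact_force: [-1.4, -1.1, -3.6]
gripper_width: 0.0317
```

```bash
python3 - <<'E'
from station import *
from h import *
s=sense();print(s["clock"],s["tcp_pos"],s["gripper_width"],s["contact_force"])
w=get_image("wrist");c=wcam(s,w)
tgt=T(DISH,[[0,-.028,.03]])[0]
print(tgt,move(s,tgt,DISH[2]+np.pi/2))
for q in("block_mid","dish_in"): print(q,[(np.round(d["extent"]).tolist(),round(d["conf"],2)) for d in spot_in("wrist",q)][:3])
print(proj(T(DISH,np.array([[65,65,16],[65,-65,16],[-65,-65,16],[-65,65,16]])/1e3),c))
cv2.imwrite("pics/w7.png",w["color"][:,:,::-1])
E
```

```text
17.25 [0.43623446 0.34215145 0.12604853] 0.03168866242983942 [-1.40880577 -1.05400724 -3.56606485]
[0.44314373 0.34699765 0.03      ] (array([ 6.6,  7.5, 95.9]), np.float64(0.001))
block_mid [([283.0, 213.0, 351.0, 295.0], 0.8), ([500.0, 194.0, 571.0, 243.0], 0.74)]
dish_in [([246.0, 80.0, 414.0, 238.0], 0.57)]
[[414.17161556  76.6014574 ]
 [402.00423394 235.82155571]
 [252.60094237 235.08532829]
 [242.93549944  76.62033832]]
```

arm_command --series "2 2 25 0;2 2 50 0;2 2 70 0;2 2 80 0;2 2 85 0;2 2 85 0"

```text
clock: 17.9
tcp_pos: [0.4448, 0.3479, 0.0491]
ee_rot: [2.345, 2.09, 0.002]
contact_force: [-0.5, -1.2, -1.9]
gripper_width: 0.0316
```

arm_command --series "0 0 3 0;0 0 6 0;0 0 8 0;0 0 8 0"

```text
clock: 18.23
tcp_pos: [0.4441, 0.3477, 0.0407]
ee_rot: [2.345, 2.09, 0.001]
contact_force: [-0.7, 0.5, -2.3]
gripper_width: 0.0316
```

arm_command --series "0 0 3 0;0 0 6 0;0 0 8 0;0 0 8 0"

```text
clock: 18.57
tcp_pos: [0.4435, 0.3473, 0.0318]
ee_rot: [-2.345, -2.09, 0.002]
contact_force: [0.3, 0.1, -2.7]
gripper_width: 0.0315
```

arm_command --series "0 0 2 0;0 0 4 0;0 0 4 0;0 0 4 0"

```text
clock: 18.9
tcp_pos: [0.4438, 0.3475, 0.0282]
ee_rot: [2.345, 2.09, -0.001]
contact_force: [0.3, 0.1, -1.8]
gripper_width: 0.0316
```

arm_command --series "0 0 2 0;0 0 3 0;0 0 3 0;0 0 3 0"

```text
clock: 19.23
tcp_pos: [0.4439, 0.3475, 0.0253]
ee_rot: [2.345, 2.09, -0.0]
contact_force: [-0.3, 0.9, -1.7]
gripper_width: 0.0315
```

arm_command --series "0 0 2 0;0 0 3 0;0 0 3 0;0 0 3 0"

```text
clock: 19.57
tcp_pos: [0.4442, 0.3478, 0.024]
ee_rot: [2.345, 2.09, 0.002]
contact_force: [-2.3, -1.9, 8.9]
gripper_width: 0.0317
```

arm_command --series "0 0 0 0;0 0 0 0;0 0 0 0;0 0 -20 0;0 0 -55 0;0 0 -95 0;0 0 -135 0;-10 4 -170 0;-30 11 -190 0;-60 21 -190 -0.1;-95 34 -190 -0.2;-130 47 -190 -0.3;-165 60 -190 -0.412;-200 72 -190 -0.412;-235 84 -190 -0.412;-270 97 -190 -0.412;-300 107 -180 -0.412;-310 111 -160 -0.412;-310 111 -150 -0.412;-310 111 -150 -0.412" --grip 52

```text
clock: 21.23
tcp_pos: [0.5166, 0.0268, 0.1699]
ee_rot: [-1.868, -2.52, 0.004]
contact_force: [0.5, -0.7, 0.1]
gripper_width: 0.0518
```

```bash
python3 - <<'E'
from station import *
from h import *
s=sense();print(s["clock"],s["tcp_pos"],s["gripper_width"],s["contact_force"])
print(move(s,[.519,.027,.09],np.deg2rad(107)))
w=get_image("wrist");c=wcam(s,w)
for q in("union_mid",): print(q,[(np.round(d["extent"]).tolist(),round(d["conf"],2)) for d in spot_in("wrist",q)][:3])
print(proj([[.519,.027,.1],[.512,.045,.096],[.516,.010,.09]],c))
t=get_image("top")["color"]
print([(np.round(d["extent"]).tolist(),round(d["conf"],2)) for d in spot_in("top","block_mid")])
a=cv2.resize(w["color"][140:340,220:420],(500,500),interpolation=3);b=cv2.resize(t[195:285,115:205],(290,290),interpolation=3)
cv2.imwrite("pics/w8.png",np.hstack([a,cv2.copyMakeBorder(b,0,210,0,0,0)])[:,:,::-1])
E
```

```text
21.2333 [0.51664321 0.02680025 0.16988665] 0.05175690610671246 [ 0.47492635 -0.65193939  0.09998471]
(array([-0.7,  2.7, 79.9]), np.float64(-0.002))
union_mid [([126.0, 90.0, 175.0, 132.0], 0.56), ([251.0, 114.0, 444.0, 306.0], 0.28)]
[[322.28967719 218.11284788]
 [320.321435   191.28214375]
 [312.10801224 232.74343327]]
[([159.0, 236.0, 178.0, 249.0], 0.88), ([178.0, 161.0, 201.0, 176.0], 0.63)]
```

View pics/w8.png

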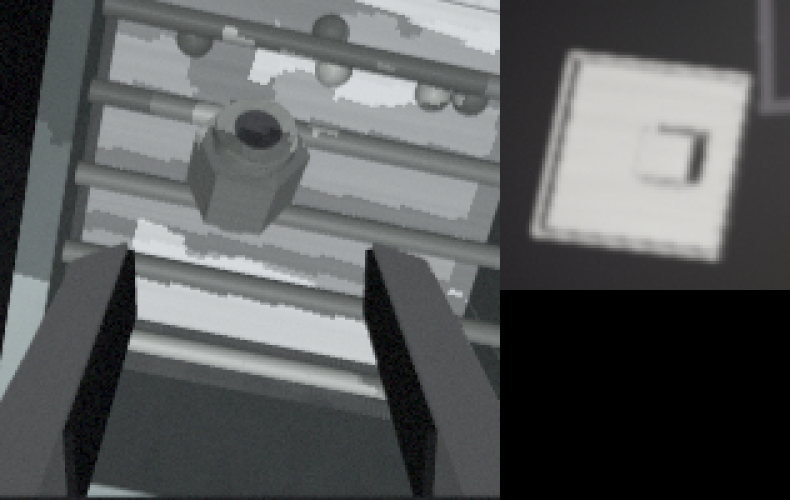

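The block lies flat in the dish at top pixel ~(168,243), and all five balls show on the drawer floor. The union's axis is about 10° off my jaw line, with its centre well aligned. I turn slightly and go down.

arm_command --series "0 1 20 0.1;0 1 40 0.17;0 1 60 0.17;0 1 74 0.17;0 1 79 0.17;0 1 79 0.17;0 1 79 0.17"

```text
clock: 22.02
tcp_pos: [0.5203, 0.0278, 0.0943]
ee_rot: [2.074, 2.358, 0.001]
contact_force: [0.1, -0.5, 0.4]
gripper_width: 0.0515
```

arm_command --series "0 0 0 0;0 0 0 0;0 0 0 0;0 0 0 0;0 0 0 0" --grip 18

```text
clock: 22.43
tcp_pos: [0.5193, 0.0269, 0.0942]
ee_rot: [2.076, 2.358, -0.001]
contact_force: [-3.6, -0.7, 5.4]
gripper_width: 0.0321
```

arm_command --series "0 0 0 0;0 0 -4 0;0 0 -10 0;0 0 -18 0;0 0 -25 0;0 0 -25 0"

```text
clock: 22.93
tcp_pos: [0.5212, 0.0272, 0.1203]
ee_rot: [2.074, 2.356, 0.004]
contact_force: [1.7, -0.6, -1.1]
gripper_width: 0.0325
```

```bash
python3 - <<'E'
from station import *
from h import *
s=sense();print(s["clock"],s["tcp_pos"],s["gripper_width"],s["contact_force"])
for z in(.23,.06):
    tgt=T(DISH,[[0,.028,z]])[0];print(tgt,move(s,tgt,DISH[2]+np.pi/2))
w=get_image("wrist")
print([(np.round(d["extent"]).tolist(),round(d["conf"],2)) for d in spot_in("wrist","union_mid")])
E
```

```text
22.9333 [0.52117534 0.02717159 0.12030554] 0.03245270027666644 [ 1.74894904 -0.64203135 -1.11104693]
[0.44961627 0.40262235 0.23      ] (array([ 381.4,  -23. , -110.1]), np.float64(0.243))
[0.44961627 0.40262235 0.06      ] (array([381.5, -23.7,  59.9]), np.float64(0.243))
[([286.0, 207.0, 354.0, 287.0], 0.82), ([70.0, 123.0, 136.0, 170.0], 0.69)]
```

arm_command --series "0 0 -25 0;0 0 -55 0;0 0 -90 0;10 0 -110 0;30 -2 -110 0;60 -4 -110 0.08;95 -6 -110 0.16;130 -8 -110 0.243;165 -10 -110 0.243;200 -12 -110 0.243;235 -14 -110 0.243;270 -17 -110 0.243;305 -19 -110 0.243;340 -21 -110 0.243;365 -22 -110 0.243;385 -23 -110 0.243;385 -23 -80 0.243;385 -23 -40 0.243;385 -23 -10 0.243;385 -23 0 0.243"

```text
clock: 24.7
tcp_pos: [0.4446, 0.4041, 0.113]
ee_rot: [-2.345, -2.089, 0.016]
contact_force: [-0.8, -0.5, -2.9]
gripper_width: 0.0323
```

arm_command --series "0 0 20 0;0 0 40 0;0 0 55 0;0 0 65 0;0 0 70 0;0 0 70 0"

```text
clock: 25.2
tcp_pos: [0.4479, 0.406, 0.0479]
ee_rot: [-2.347, -2.089, 0.002]
contact_force: [0.2, 0.2, -1.6]
gripper_width: 0.0323
```

```bash
python3 - <<'E'
from station import *
from h import *
s=sense();print(s["clock"],s["tcp_pos"],s["gripper_width"],s["contact_force"])
tgt=T(DISH,[[0,.032,.03]])[0];print(tgt,move(s,tgt,DISH[2]+np.pi/2))
E
```

```text
25.2 [0.4479029  0.40598169 0.04791077] 0.03225368050670551 [ 0.20915743  0.20326527 -1.55344826]
[0.4500786  0.40659554 0.03      ] (array([ 0.9,  2.1, 17.9]), np.float64(-0.0))
```

arm_command --series "0 1 3 0;0 1 6 0;0 1 9 0;0 1 12 0;0 1 12 0"

```text
clock: 25.62
tcp_pos: [0.4487, 0.4059, 0.0361]
ee_rot: [2.346, 2.089, -0.001]
contact_force: [-0.2, 0.4, -1.4]
gripper_width: 0.0329
```

arm_command --series "0 0 2 0;0 0 4 0;0 0 4 0;0 0 4 0"

```text
clock: 25.95
tcp_pos: [0.4493, 0.4067, 0.0332]
ee_rot: [-2.346, -2.089, -0.003]
contact_force: [-0.8, 0.9, 3.4]
gripper_width: 0.0329
```

arm_command --series "0 0 2 0;0 0 3 0;0 0 3 0;0 0 3 0"

```text
clock: 26.28
tcp_pos: [0.4496, 0.4081, 0.0319]
ee_rot: [-2.346, -2.087, -0.007]
contact_force: [-3.4, 1.7, 12.2]
gripper_width: 0.0324
```

Contact with the dish floor. Release and retreat.

arm_command --series "0 0 -2 0;0 0 -2 0;0 0 -2 0;0 0 -2 0;0 0 -20 0;0 0 -60 0;0 0 -100 0;0 0 -140 0;-20 0 -170 0;-50 0 -170 0;-80 0 -170 0;-110 20 -170 0;-140 40 -170 0;-140 40 -170 0;-140 40 -170 0" --grip 54

```text
clock: 27.53
tcp_pos: [0.473, 0.2608, 0.199]
ee_rot: [-2.35, -2.084, 0.001]
contact_force: [0.7, -0.3, -0.5]
gripper_width: 0.0541
```

```bash
python3 - <<'E'
from station import *
from h import *
s=sense();print(s["clock"],s["tcp_pos"],s["gripper_width"],s["contact_force"])
w=get_image("wrist");c=wcam(s,w)
Rd=np.array([[np.cos(DISH[2]),np.sin(DISH[2])],[-np.sin(DISH[2]),np.cos(DISH[2])]])
def rep(n,cam):
  for q in("union_mid","block_mid"):
    for d in spot_in(n,q)[:3]:
      e=d["extent"];m=unproj(((e[0]+e[2])/2,(e[1]+e[3])/2),.022,cam);print(n,q,np.round(e),round(d["conf"],2),"dish",np.round(Rd@(m[:2]-DISH[:2])*1e3))
rep("wrist",c);t=get_image("top")["color"];rep("top",TOP)
for q in("canister","meter","tape","wrench","drawer_front"): print(q,[(np.round(d["extent"]).tolist(),round(d["conf"],2)) for d in spot_in("top",q)[:2]])
a=cv2.resize(w["color"],(480,300));b=cv2.resize(t[120:300,110:380],(480,300),interpolation=3)
cv2.imwrite("pics/f.png",np.vstack([a,b])[:,:,::-1])
E
```

```text
27.5333 [0.47298541 0.26080639 0.19901736] 0.05406947525004959 [ 0.72372724 -0.26648208 -0.54152652]
wrist union_mid [256.   0. 299.  51.] 0.9 dish [ 3. 38.]
wrist block_mid [433. 103. 483. 138.] 0.72 dish [176. -47.]
wrist block_mid [260.  78. 298. 118.] 0.66 dish [  2. -25.]
top union_mid [295. 280. 307. 296.] 0.52 dish [ -56. -331.]
top block_mid [186. 164. 203. 176.] 0.47 dish [176. -49.]
top block_mid [411. 104. 470. 155.] 0.3 dish [ 352. -610.]
canister [([227.0, 133.0, 265.0, 167.0], 0.94)]
meter [([172.0, 216.0, 194.0, 274.0], 0.69), ([441.0, 194.0, 487.0, 251.0], 0.61)]
tape [([230.0, 243.0, 259.0, 274.0], 0.83), ([172.0, 212.0, 195.0, 274.0], 0.41)]
wrench [([412.0, 102.0, 470.0, 154.0], 0.69), ([281.0, 167.0, 354.0, 246.0], 0.4)]
drawer_front [([282.0, 168.0, 354.0, 250.0], 0.77)]
```

arm_command --series "20 0 -20 0;45 0 -40 0;45 0 -40 0;45 0 -40 0"

```text
clock: 28.42
tcp_pos: [0.4782, 0.3082, 0.2402]
ee_rot: [2.344, 2.091, 0.003]
contact_force: [-0.5, -1.0, 0.2]
gripper_width: 0.0539
```

```bash
cat > chk.py <<'E'
from station import *
from h import *
s=sense();print(s["clock"],s["tcp_pos"])
w=get_image("wrist");c=wcam(s,w)
Rd=np.array([[np.cos(DISH[2]),np.sin(DISH[2])],[-np.sin(DISH[2]),np.cos(DISH[2])]])
for q in("union_mid","block_mid","tray_handle"):
  for d in spot_in("wrist",q)[:3]:
    e=d["extent"];C=[np.round(Rd@(unproj(p,.02,c)[:2]-DISH[:2])*1e3).tolist() for p in((e[0],e[1]),(e[2],e[3]))];print(q,np.round(e),round(d["conf"],2),"dish corners",C)
b=proj(T(P,[[.05,.248,.106],[-.05,.248,.106]]),c);print("handle pred",b)
E
python3 chk.py
```

```text
28.4167 [0.47824728 0.30815057 0.24022916]
union_mid [265.  53. 303. 102.] 0.6 dish corners [[-16.0, 67.0], [22.0, 18.0]]
union_mid [236. 373. 257. 385.] 0.6 dish corners [[-74.0, -341.0], [-46.0, -361.0]]
block_mid [416. 144. 456. 181.] 0.96 dish corners [[149.0, -26.0], [199.0, -69.0]]
block_mid [268. 128. 302. 160.] 0.57 dish corners [[-16.0, -9.0], [21.0, -44.0]]
tray_handle [310. 219. 452. 400.] 0.95 dish corners [[29.0, -116.0], [229.0, -387.0]]
handle pred [[422.44233688 223.28416215]
 [317.75355059 243.07911997]]
```

```bash
python3 - <<'E'
from station import *
from h import *
a=get_image("wrist")["color"].astype(int);t=get_image("top")["color"]
for _ in range(3): b=get_image("wrist")["color"].astype(int)
print("diff union/dish",np.abs(a-b)[40:170,230:330].mean(),"elsewhere",np.abs(a-b)[200:240,100:200].mean())
t0=cv2.imread("pics/top0.png")[:,:,::-1]
xs=np.arange(-.145,-.075,.005)
for y in(-.06,-.03):
  uv=proj(T(P,[[x,y,.058] for x in xs]))
  print(y,[(int(x*1e3),int(t0[round(v),round(u)].mean()),int(t[round(v),round(u)].mean())) for x,(u,v) in zip(xs,uv)])
g=cv2.cvtColor(b[40:130:3,255:315:2].astype(np.uint8),cv2.COLOR_RGB2GRAY)
print("\n".join(" ".join(f"{v:3d}" for v in r) for r in g))
E
```

```text
diff union/dish 6.807282051282051 elsewhere 4.9475
-0.06 [(-145, 58, 49), (-139, 59, 50), (-134, 60, 51), (-129, 119, 51), (-124, 223, 53), (-119, 224, 55), (-114, 197, 56), (-109, 220, 57), (-104, 237, 57), (-99, 236, 63), (-94, 232, 110), (-89, 187, 157), (-84, 193, 191), (-79, 189, 187)]
-0.03 [(-145, 62, 51), (-139, 62, 52), (-134, 63, 53), (-129, 121, 56), (-124, 224, 55), (-119, 230, 57), (-114, 198, 59), (-109, 220, 61), (-104, 236, 61), (-99, 236, 66), (-94, 232, 103), (-89, 185, 154), (-84, 197, 195), (-79, 194, 193)]
 28  29  27  24  25  31  24  24  30  33  25  29  29  26  23  20  26  23  35  34  26  28  27  32  30  31  27  27  26  25
 16  30  23  25  28  26  29  32  24  28  27  25  24  29  29  22  29  30  25  33  29  26  23  32  34  28  31  27  28  25
 22  24  29  23  23  31  23  30  30  24  27  33  28  32  28  29  29  28  28  22  24  30  27  26  28  27  30  31  29  26
 29  23  33  27  29  32  21  28  29  28  28  25  27  25  23  27  34  28  28  28  27  32  32  29  30  23  26  26  32  30
 17  27  25  28  16  29  24  29  30  24  28  31  32  30  28  30  20  29  23  32  31  18
[... 2332 characters left out ...]
 213 215 213 213 216 214 216 215 216 214 217 217 231 233 215 214 217 209 213 209 212 212 212 212 213
217 217 217 214 216 212 216 213 214 216 214 216 215 216 213 217 216 226 234 234 213 215 209 214 209 210 211 212 211 213
217 216 217 213 215 212 215 212 213 216 213 217 214 216 216 215 217 214 215 216 213 216 209 215 210 211 212 212 211 213
217 216 215 214 215 214 214 213 212 216 216 213 213 216 214 215 216 212 214 215 214 212 208 214 209 211 213 211 212 212
217 214 214 214 213 214 213 206 165 122 123 122 125 123 123 123 124 127 128 134 133 127  85 131 130 131 129 211 210 213
217 214 214 214 213 214 213 181 209 213 214 212 215 217 215 210 214 215 213 211 210 211 105 130 127 130 211 210 211 212
```

```bash
python3 -c "
from station import *
print(hand_in(),sense()['clock'])"
```

```text
the job is handed in; nothing more can be done
the job is handed in; nothing more can be done
```

I did the whole job and handed it in at about 29 s on the robot's clock. The hand-in gives no verdict.

**What I did:** I pushed the drawer home to its stop. I lifted the tray to about 1.25 rad, which emptied it, and lowered it back down. Then I set the grey block and the grey union down in the dish, lowering each to floor contact before releasing it.

**What the last checks showed:**
- **Drawer:** its front edge lies about 93 mm in front of the grate centre. It began at about 128 mm, so it is flush with the unit's wall.
- **Tray:** it looked empty and lowered in the pictures. The last detection of the tray and handle agrees with the down position.
- **Balls:** all five were visible on the drawer floor before I picked up the union.
- **Block:** flat in the dish, about 26 mm from its middle along one side.
- **Union:** in the dish, about 41 mm from its middle along one side (limit 60 mm). One end is at the far wall and may be leaning on it. I estimate its height is still within the limit.
- **Bystanders:** the canister, tape, meter and wrench were detected within a few pixels of where they started.

**Not confirmed:**
- The viewer's 12-picture limit kept me from seeing the final picture. The union's place comes from detections and pixel values only.
- The image noise in the dish was slightly above the background (6.8 against 4.9). I took this as noise, not movement.
- Triangulation on the grate was only good to about 5 mm.

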